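# Hold the clamp bar down on the piston

### The job

Lay the aluminium clamp bar across the two forked posts of the blue fixture, block upward and centred over the piston, then press it down so that the piston's sprung nest sinks to about half its travel: the green band just gone into the cup, the red band above it still showing, which is a push of about 8 N on the piston. Finish while still pressing steadily like that, as a third hand for the mate who will bolt the bar down; do not slam it, and leave the other things on the bench alone.

Things in the scene. Friction and masses are not known exactly. Their poses are not given: they have to be found in the camera images.
- clamp_bar: Loose aluminium bar 30 (x) x 220 (y, its length) x 14 (z) mm, about 0.24 kg, a bolt hole near each end (85 mm from the middle). On the middle of its top stands a black grip block 24 (x) x 44 (y) x 28 (z) mm, its top 42 mm over the underside. Starts flat on the bench, block up. Origin: centre of the underside; z up. Either end may go either way.
- grip_block (a point): Point inside the grip block of the bar, on its axis, 28 mm above the bar's underside (14 mm below the block's top).
- fixture: Fixture fixed to the bench: blue base plate 110 (x) x 230 (y) x 12 mm. On it a piston in the middle and a sprung post at y = +85 mm and at y = -85 mm. Origin: centre of the underside of the base, on the bench; z up. The bar is to lie along its y.
- fixture_mid (a point): Fixed point of the fixture over the piston's middle, 90 mm over the bench: where the centre of the bar's underside is when the bar lies on the unpressed posts.
- post_a: Forked head of the sprung post at the fixture's +y. Seat 46 x 26 mm; cheeks on both sides in x, flared from 35 mm apart at the seat to about 46 mm at their top 18 mm above it, take the 30 mm wide bar between them. Origin: centre of the seat, 90 mm over the bench when unpressed. Sinks up to 15.5 mm: 3 N to start and 0.1 N per mm, so it carries the bar's weight without sinking.
- post_b: The same at the fixture's -y.
- nest (a joint): How far the piston's nest is pressed down, m: 0 free, 0.009 bottomed. Its spring takes 1 N to start and 1.6 N per mm, so 4.5 mm is about 8 N on the piston. The skirt of the nest shows two 5 mm bands over the rim of its dark cup, red above and green below; the green one goes in first.
- crown (a point): Middle of the flat top (crown) of the white piston, 83 mm across, 50 mm high, which stands fixed in the nest. 84 mm over the bench when free, so 6 mm below the underside of a bar lying on the unpressed posts. To sink the nest 4.5 mm, the bar must go down 10.5 mm from the unpressed posts, with some 13 N from the robot.
- tape_roll: Bystander: yellow tape roll, 93 mm across, 24 mm high, lying flat; origin centre of underside.
- oil_can: Bystander: green oil can with a thin spout, 66 mm across, 175 mm high; origin centre of underside.
- bolt_1: Bystander: steel bolt, about 58 mm long, 25 mm over the head, lying on the bench.
- bolt_2: Bystander: steel bolt like the other.

How it is judged:
On the way:
1. the bar lies in the forks of both posts, centred and level (x of clamp_bar in the frame of fixture between -0.007 and 0.007 m and y of clamp_bar in the frame of fixture between -0.015 and 0.015 m and angle between the y axis of clamp_bar and the y axis of fixture, either way round below 0.09 rad and angle between clamp_bar's own z axis and vertical below 0.07 rad and contact force between clamp_bar and post_a above 0.3 N and contact force between clamp_bar and post_b above 0.3 N), for 0.2 s.
At the end, for the whole second after the job is handed in: Bar in both forks, over 0.3 N on each post, within 7 mm across and 15 mm along of the middle, 0.09 rad of the line, 0.07 rad of level; nest 2 to 7.2 mm down, 3.5 to 13.5 N on the piston; fingers push the bar (over 2 N), do not touch the fixture; bar slower than 10 mm/s (all of step 1 and value of joint nest between 0.002 and 0.0072 m and contact force between clamp_bar and nest between 3.5 and 13.5 N and contact force between the fingers and clamp_bar above 2 N and contact force between the fingers and fixture below 0.5 N and linear speed of clamp_bar below 0.01 m/s); the arm keeps its last pose, push and grip.
It fails at once if the bar is slammed on the piston (over 30 N) (contact force between clamp_bar and nest above 30 N).
It fails at once if a bystander is moved more than 30 mm (distance of any of tape_roll, oil_can, bolt_1, bolt_2 from where it was at the start of the episode above 0.03 m).
It also fails if it takes over 48 s, if anything falls off the work surface, if the arm or the gripper's body presses on something with over 40 N, if the wrist force passes 120 N, or if a joint passes its speed limit or range.

### The arm

A 7-joint arm with a two-finger parallel gripper is mounted at the origin on a cart in front of the work surface, level with it; the furniture and walls round the work are solid. World frame = base frame: x ahead of the robot, y to its left, z up, the work surface at z = 0. Lengths are in m, angles in rad, forces in N, time in s.
With the tool pointing down it reaches from about 0.425 to 0.95 m from the base axis. Payload 16.7 kg.
Tool frame: the origin (TCP) lies at the very end of the fingers, on their centre line; the grasp point (between the pads) lies 19 mm behind it; z points along the fingers, y is the line along which they close (so a half turn about z gives the same grasp; the last joint's range is limited). The gripper opens to 94 mm and grips with 3 to 60 N. Pads are 16 mm wide; open, the fingers measure 119 mm over their backs; the gripper's body (75 mm by 177 mm) begins 78 mm behind the grasp point.
Start: joints at [-1.341, 0.426, 0.074, 1.606, -0.034, 1.111, -0.067], TCP at [0.25, 0.627, 0.205] pointing down, gripper open.
Joint ranges: [-2.85, 2.85], [-0.5, 2.14], [-1.23, 1.37], [0.21, 2.46], [-1.02, 4.16], [0.16, 2.05], [-2.73, 2.73]. Speed limits (rad/s): [1.89, 1.89, 2.39, 2.39, 3.01, 3.01, 3.01].

### API

Orientations are given as a unit quaternion [w, x, y, z].
In Python, from station import r, viewer gives the robot as it stands.
- The arm moves only by the shell command python3 -m creep 'ROWS' [OPENING] [FORCE]. ROWS is JSON, a list of rows, each an object with "delta_pos": the shift along the world's x, y, z in mm, a list of three; "rotation": the turn, a rotation vector about the world's x, y, z in rad, a list of three. A call has exactly 8 rows; each row shifts and turns the commanded pose from where the row before left it; what a row does not reach is not made up. A row lasts 1/8 s, in which the tool goes at most 62.5 mm and 10.7 degrees, less where a joint would pass 70% of its speed; a pose out of reach is approached as far as the arm can. A call is refused whole if a number of a shift passes 62.5 or a number of a turn 0.188, either way. A call with a gripper value outside its range is refused whole. OPENING is the finger opening in mm, from 0 to 94, set as the call begins (- or left out, the last holds). The fingers move at their own pace and stop on an object; FORCE is the grip in N (left out, the last holds). Time passes only in rows, so rows that do not move let the fingers close, or fill a call up. It gives the time, the measured TCP pose, the force, the opening and the grip force at its end, in the units of the state.
- r.sense(): the state, without advancing time (a new reading comes with each control period).
- viewer.capture(name): name is "side" or "top" or "wrist"; returns the picture (480x640x3 uint8, red, green, blue); there is no depth.
- viewer.camera_info(name): a dict with "camera_matrix" (3x3 intrinsics, pixels), "world_to_cam" (4x4, takes a point from world to camera coordinates). Camera axes: x right, y up, looking along -z (the intrinsics and any distortion apply to the point x, -y, -z); pixel columns grow to the right and rows downward; lengths in m; the calibration is good to about 2 mm. The wrist camera is an equidistant fisheye: a pixel r from the principal point sees the ray r / f radians off the axis. A picture is of the moment at which its call begins: read the wrist's pose just before it. camera_info takes no time and is no camera call; for the wrist camera it gives the pose at the moment of the call.
- r.job_done(): hands the job in; it is judged then, once.
The state is a dict: "time_s": time; "qpos": joint angles; "joint_vel": joint speeds; "joint_torque": joint torques, N m; "tcp_pos": TCP position; "tcp_rot": TCP orientation; "wrist_force": force on the tool from outside, world axes, zero at the start; "wrist_torque": the same for the moment, N m; "width": finger opening in m; "finger_force": force on a finger pad.
Only numpy, scipy, OpenCV 4.12 (cv2) and the standard library are available. Lean on these libraries where they do the work, as an engineer would, in place of code of your own. Each camera call takes 0.05 s, during which the arm holds its last target. There are 200 camera calls.

## Working session

There is one attempt and no reset: what is moved stays moved. The work goes in short steps, Python scripts to look and compute and a shell command to move; the robot and the scene stay as the last step left them, time stands still between calls to the robot, and variables do not carry over. Pictures are saved under pics/ and viewed, at most 10 in all, crops included, and the job is handed in when it is done.

```bash
mkdir -p pics
python3 - <<'E'
from station import r, viewer
import cv2
for n in("top","side"):
    im=viewer.capture(n); cv2.imwrite(f"pics/{n}0.png",im[:,:,::-1])
    i=viewer.camera_info(n); print(n,i)
s=r.sense(); print(s)
E
```

```text
top {'camera_matrix': array([[498.9699779 ,   0.        , 321.9666885 ],
       [  0.        , 498.9699779 , 245.07333959],
       [  0.        ,   0.        ,   1.        ]]), 'world_to_cam': array([[-0.01301658, -0.99986333,  0.01019217, -0.04834234],
       [ 0.99780272, -0.01232617,  0.06509833, -0.57587373],
       [-0.0649638 ,  0.01101714,  0.9978268 , -1.34053056],
       [ 0.        ,  0.        ,  0.        ,  1.        ]])}
side {'camera_matrix': array([[518.86004232,   0.        , 322.29438378],
       [  0.        , 518.86004232, 240.3689454 ],
       [  0.        ,   0.        ,   1.        ]]), 'world_to_cam': array([[ 0.99968605,  0.01091168,  0.0225552 , -0.58440554],
       [-0.02460936,  0.59680057,  0.80201213, -0.02667956],
       [-0.00470965, -0.80231541,  0.59688174, -1.24853466],
       [ 0.        ,  0.        ,  0.        ,  1.        ]])}
{'time_s': 0.1, 'qpos': array([-1.34048343,  0.42665822,  0.07385802,  1.60652424, -0.03411193,
        1.1108312 , -0.06707055]), 'joint_vel': array([-3.73398194e-05, -1.75918243e-03, -2.61227125e-04, -8.63070917e-04,
       -1.79781950e-04, -2.44074690e-04, -4.52150261e-04]), 'joint_torque': array([ 7.72194006e-03, -9.37461948e+01,  3.67634006e+00, -4.55044448e+01,
       -4.86044353e-02,  1.68165949e-02,  3.02253795e-05]), 'tcp_pos': array([0.25013136, 0.62651527, 0.20486157]), 'tcp_rot': array([-7.42092128e-05,  1.88772625e-01,  9.82020651e-01, -5.76060153e-04]), 'wrist_force': array([-0.25358145,  0.17656555, -0.10867787]), 'wrist_torque': array([-0.04974566,  0.03633341,  0.0208567 ]), 'finger_force': 0.0, 'width': 0.0938396097272984}
```

View pics/top0.png

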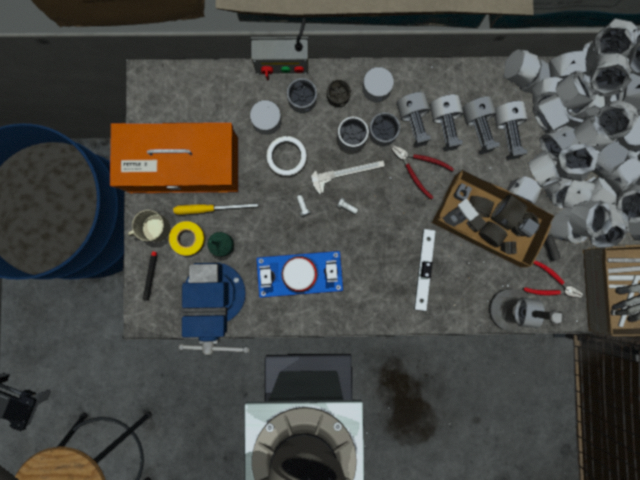

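View pics/side0.png

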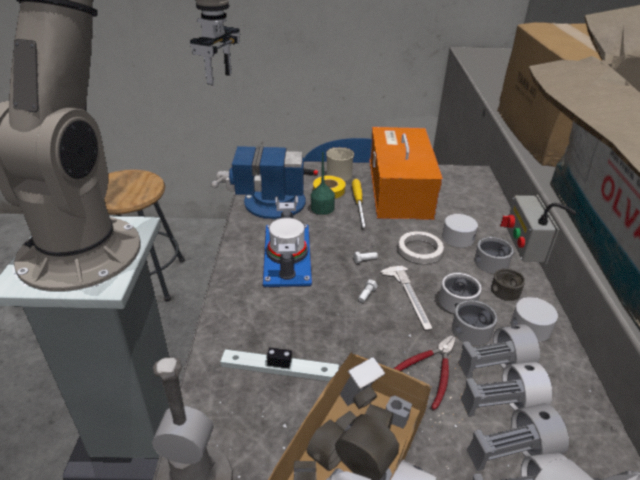

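Top: the bar runs from (429,230) to (422,310) with its block at (426,270). The fixture's centre is near (299,273), with posts at about (265,276) and (332,270). Next I'll enlarge this area.

Run:
```python
import cv2
im=cv2.imread("pics/top0.png")
a=cv2.resize(im[220:320,250:350],None,fx=4,fy=4,interpolation=cv2.INTER_CUBIC)
b=cv2.resize(im[220:320,380:480],None,fx=4,fy=4,interpolation=cv2.INTER_CUBIC)
cv2.imwrite("pics/crop.png",cv2.hconcat([a,b]))
```

```text
(no output)
```

View pics/crop.png

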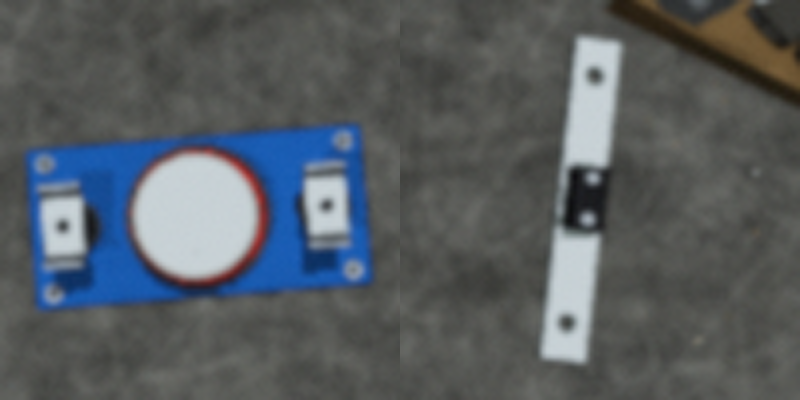

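The crop shows, in enlarged pixels: post seat holes (63,226) and (326,205), crown (197,216), plate corners (27,150), (360,125), (371,285), (40,310), and bar holes (595,75) and (567,322).

```bash
cat > h.py <<'E'
import numpy as np
from scipy.spatial.transform import Rotation as R
from station import r, viewer
def ray(n,u,v,z,info=None):
    i=info or viewer.camera_info(n); K=i["camera_matrix"]; T=i["world_to_cam"]
    x=(u-K[0,2])/K[0,0]; y=(v-K[1,2])/K[1,1]
    if n=="wrist":
        t=np.hypot(x,y); s=np.sin(t)/t if t>1e-9 else 1
        d=np.array([x*s,-y*s,-np.cos(t)])
    else: d=np.array([x,-y,-1])
    c=-T[:3,:3].T@T[:3,3]; d=T[:3,:3].T@d
    return c+d*(z-c[2])/d[2]
def pose():
    s=r.sense(); q=s["tcp_rot"]; M=R.from_quat(np.r_[q[1:],q[0]]).as_matrix()
    print("t",s["time_s"],"tcp",s["tcp_pos"].round(4),"yaxis ang",np.degrees(np.arctan2(M[1,1],M[0,1])).round(2),"z",M[:,2].round(3),"F",s["wrist_force"].round(1),"w",round(s["width"],4),s["finger_force"], "q",s["qpos"].round(2))
    return s,M
E
python3 - <<'E'
from h import *
f=lambda x,y,o,z: ray("top",(x+.5)/4-.5+o,(y+.5)/4-.5+220,z)
a=f(63,226,250,.09);b=f(326,205,250,.09);c=f(197,216,250,.084)
P=[f(*p,250,.012) for p in[(27,150),(360,125),(371,285),(40,310)]]
print("posts",a,b,"mid",(a+b)/2,np.linalg.norm(a-b),"crown",c,"plate",np.mean(P,0),np.linalg.norm(P[0]-P[1]),np.linalg.norm(P[1]-P[2]))
d=a-b;print("fix ang",np.degrees(np.arctan2(d[1],d[0])), [np.degrees(np.arctan2(*(e[:2][::-1]))) for e in(P[0]-P[1],P[3]-P[2])])
g=f(595,75,-20+0+300-0-280+280,.014) if 0 else f(195,75,380,.014);h=f(167,322,380,.014);d=g-h
print("bar",(g+h)/2,np.linalg.norm(d),np.degrees(np.arctan2(d[1],d[0])))
pose()
E
```

```text
posts [0.49246261 0.09154499 0.09      ] [ 0.5037544  -0.07756553  0.09      ] mid [0.4981085  0.00698973 0.09      ] 0.16948708718816488 crown [0.49781185 0.00568758 0.084     ] plate [0.49752654 0.00644534 0.012     ] 0.22812366676228032 0.1093292235377429
fix ang 93.82006255463034 [np.float64(93.5820162868429), np.float64(93.53870965016041)]
bar [ 0.50623026 -0.33601219  0.014     ] 0.16988341691336098 -7.993539916854557
t 0.1 tcp [0.2501 0.6265 0.2049] yaxis ang 68.24 z [-0.    -0.001 -1.   ] F [-0.3  0.2 -0.1] w 0.0938 0.0 q [-1.34  0.43  0.07  1.61 -0.03  1.11 -0.07]
```

```bash
python3 -m creep '[{"delta_pos":[30,-40,12],"rotation":[0,0,-0.08]},{"delta_pos":[30,-40,12],"rotation":[0,0,-0.08]},{"delta_pos":[30,-40,12],"rotation":[0,0,-0.08]},{"delta_pos":[30,-40,12],"rotation":[0,0,-0.08]},{"delta_pos":[30,-40,12],"rotation":[0,0,-0.08]},{"delta_pos":[30,-40,12],"rotation":[0,0,-0.08]},{"delta_pos":[30,-40,12],"rotation":[0,0,-0.08]},{"delta_pos":[30,-40,12],"rotation":[0,0,-0.08]}]' 94 40; python3 -c "from h import *;pose()"
```

```text
time_s: 1.1
tcp_pos: [0.4909, 0.3053, 0.3017]
tcp_rot: [-0.0, 0.489, 0.872, -0.0]
wrist_force: [1.1, 0.6, -0.2]
width: 0.0941
finger_force: 0.0
t 1.1 tcp [0.4909 0.3053 0.3017] yaxis ang 31.42 z [-0. -0. -1.] F [ 1.1  0.6 -0.2] w 0.0941 0.0 q [-0.97  0.2   0.36  1.72 -0.07  1.23 -0.05]
```

```bash
for k in 1 2; do :; done; python3 -m creep '[{"delta_pos":[1,-44,0],"rotation":[0,0,-0.043]},{"delta_pos":[1,-44,0],"rotation":[0,0,-0.043]},{"delta_pos":[1,-44,0],"rotation":[0,0,-0.043]},{"delta_pos":[1,-44,0],"rotation":[0,0,-0.043]},{"delta_pos":[1,-44,0],"rotation":[0,0,-0.043]},{"delta_pos":[1,-44,0],"rotation":[0,0,-0.043]},{"delta_pos":[1,-44,0],"rotation":[0,0,-0.043]},{"delta_pos":[1,-44,0],"rotation":[0,0,-0.043]}]' >/dev/null
python3 -m creep '[{"delta_pos":[1,-44,0],"rotation":[0,0,-0.043]},{"delta_pos":[1,-44,0],"rotation":[0,0,-0.043]},{"delta_pos":[1,-44,-10],"rotation":[0,0,-0.043]},{"delta_pos":[1,-44,-20],"rotation":[0,0,-0.043]},{"delta_pos":[1,-44,-30],"rotation":[0,0,-0.043]},{"delta_pos":[1,-40,-40],"rotation":[0,0,-0.043]},{"delta_pos":[0,-29,-40],"rotation":[0,0,-0.043]},{"delta_pos":[0,0,-20],"rotation":[0,0,-0.043]}]' >/dev/null
python3 - <<'E'
from h import *
import cv2
pose(); i=viewer.camera_info("wrist"); im=viewer.capture("wrist"); cv2.imwrite("pics/w1.png",im[:,:,::-1])
np.save("w1.npy",i,allow_pickle=True)
E
```

```text
t 3.1 tcp [ 0.5025 -0.336   0.1391] yaxis ang -8.13 z [-0.003 -0.    -1.   ] F [ 0.1 -0.5  0.4] w 0.094 0.0 q [-0.1   0.48  0.78  1.86 -0.41  0.96  0.71]
```

View pics/w1.png

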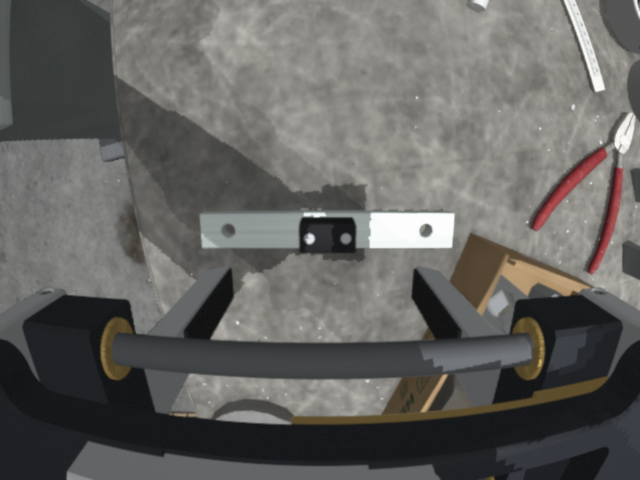

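Wrist view: the bar lies level in the picture, with holes at (228,230) and (426,230) and the block top centred near (328,235). The fingers are parallel to the bar and clear of the box.

Run:
```python
from h import *
i=np.load("w1.npy",allow_pickle=True).item()
a=ray("wrist",228,230,.014,i);b=ray("wrist",426,230,.014,i);d=b-a
print((a+b)/2,np.linalg.norm(d),np.degrees(np.arctan2(d[1],d[0])))
```

```text
[ 0.50630311 -0.33570403  0.014     ] 0.16987901780385722 -8.078499269892365
```

```bash
python3 -m creep '[{"delta_pos":[2,0,-20],"rotation":[0,0,0]},{"delta_pos":[2,0,-20],"rotation":[0,0,0]},{"delta_pos":[0,0,-20],"rotation":[0,0,0]},{"delta_pos":[0,0,-20],"rotation":[0,0,0]},{"delta_pos":[0,0,-15],"rotation":[0,0,0]},{"delta_pos":[0,0,-10],"rotation":[0,0,0]},{"delta_pos":[0,0,-4],"rotation":[0,0,0]},{"delta_pos":[0,0,0],"rotation":[0,0,0]}]' >/dev/null; python3 -c "from h import *;pose()"
```

```text
t 4.15 tcp [ 0.5083 -0.3343  0.0326] yaxis ang -7.86 z [ 0. -0. -1.] F [-0.1 -0.1  0.6] w 0.0938 0.0 q [-0.02  0.62  0.66  1.92 -0.53  0.78  0.81]
```

```bash
python3 -m creep '[{"delta_pos":[-2,-1.5,-6],"rotation":[0,0,0]},{"delta_pos":[0,0,-5],"rotation":[0,0,0]},{"delta_pos":[0,0,-3],"rotation":[0,0,0]},{"delta_pos":[0,0,-1.5],"rotation":[0,0,0]},{"delta_pos":[0,0,0],"rotation":[0,0,0]},{"delta_pos":[0,0,0],"rotation":[0,0,0]},{"delta_pos":[0,0,0],"rotation":[0,0,0]},{"delta_pos":[0,0,0],"rotation":[0,0,0]}]' >/dev/null; python3 -c "from h import *;pose()"
python3 -m creep '[{"delta_pos":[0,0,0],"rotation":[0,0,0]},{"delta_pos":[0,0,0],"rotation":[0,0,0]},{"delta_pos":[0,0,0],"rotation":[0,0,0]},{"delta_pos":[0,0,0],"rotation":[0,0,0]},{"delta_pos":[0,0,0],"rotation":[0,0,0]},{"delta_pos":[0,0,0],"rotation":[0,0,0]},{"delta_pos":[0,0,0],"rotation":[0,0,0]},{"delta_pos":[0,0,0],"rotation":[0,0,0]}]' 35 40 >/dev/null; python3 -c "from h import *;pose()"
```

```text
t 5.15 tcp [ 0.5063 -0.3356  0.017 ] yaxis ang -7.85 z [ 0.  0. -1.] F [ 0.7 -0.5 -0.1] w 0.0939 0.0 q [ 0.    0.64  0.64  1.93 -0.55  0.76  0.83]
t 6.15 tcp [ 0.5063 -0.3357  0.017 ] yaxis ang -7.85 z [-0.  0. -1.] F [-0.2  0.6  0.2] w 0.0435 39.99872088432312 q [ 0.    0.64  0.64  1.93 -0.55  0.76  0.83]
```

```bash
python3 -m creep '[{"delta_pos":[0,0,8],"rotation":[0,0,0]},{"delta_pos":[0,0,18],"rotation":[0,0,0]},{"delta_pos":[0,0,26],"rotation":[0,0,0]},{"delta_pos":[0,0,30],"rotation":[0,0,0]},{"delta_pos":[0,0,30],"rotation":[0,0,0]},{"delta_pos":[0,0,26],"rotation":[0,0,0]},{"delta_pos":[0,0,18],"rotation":[0,0,0]},{"delta_pos":[0,0,8],"rotation":[0,0,0]}]' >/dev/null; python3 -c "from h import *;pose()"
python3 -m creep '[{"delta_pos":[0,6,0],"rotation":[0,0,-0.04]},{"delta_pos":[-1,18,0],"rotation":[0,0,-0.08]},{"delta_pos":[-1,25,0],"rotation":[0,0,-0.09]},{"delta_pos":[0,25,0],"rotation":[0,0,-0.1]},{"delta_pos":[-1,25,0],"rotation":[0,0,-0.1]},{"delta_pos":[-1,25,0],"rotation":[0,0,-0.1]},{"delta_pos":[0,25,0],"rotation":[0,0,-0.1]},{"delta_pos":[0,25,0],"rotation":[0,0,-0.1]}]' >/dev/null
python3 -m creep '[{"delta_pos":[0,25,0],"rotation":[0,0,-0.1]},{"delta_pos":[-1,25,0],"rotation":[0,0,-0.1]},{"delta_pos":[-1,25,0],"rotation":[0,0,-0.1]},{"delta_pos":[0,25,0],"rotation":[0,0,-0.1]},{"delta_pos":[-1,25,0],"rotation":[0,0,-0.1]},{"delta_pos":[-1,25,0],"rotation":[0,0,-0.1]},{"delta_pos":[0,13,0],"rotation":[0,0,-0.04]},{"delta_pos":[0,5,0],"rotation":[0,0,-0.02]}]' >/dev/null;  python3 - <<'E'
from h import *
import cv2
pose(); i=viewer.camera_info("wrist"); im=viewer.capture("wrist"); cv2.imwrite("pics/w2.png",im[:,:,::-1])
np.save("w2.npy",i,allow_pickle=True)
E
```

```text
t 7.15 tcp [ 0.5065 -0.3357  0.1823] yaxis ang -7.85 z [ 0.001 -0.    -1.   ] F [-0.6 -0.2 -2.3] w 0.0438 39.99778211116791 q [-0.13  0.44  0.81  1.82 -0.36  1.04  0.68]
t 9.15 tcp [0.498  0.0071 0.1807] yaxis ang -86.32 z [-0.001 -0.    -1.   ] F [ 0.4 -0.3 -2.2] w 0.0438 39.997703433036804 q [-1.17  0.41  1.31  2.07 -0.47  1.02 -1.13]
```

View pics/w2.png

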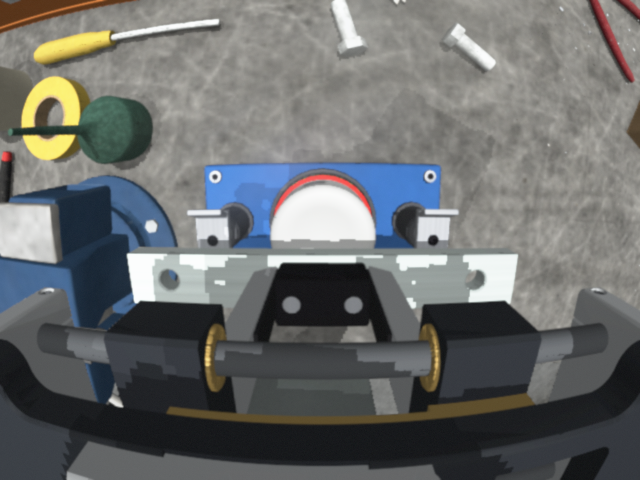

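Wrist view: the bar is held level at rows 250–308 with holes at (170,279) and (476,279). The posts' seat holes are at (213,240) and (432,240), and the plate's bolts at (214,177) and (430,176).

Run:
```python
from h import *
i=np.load("w2.npy",allow_pickle=True).item()
for p,q,z in[((213,240),(432,240),.09),((170,279),(476,279),.1777)]:
    a=ray("wrist",*p,z,i);b=ray("wrist",*q,z,i);d=b-a
    print((a+b)/2,np.linalg.norm(d),np.degrees(np.arctan2(d[1],d[0])))
```

```text
[0.49821875 0.00690734 0.09      ] 0.16856001857739975 -86.2981662872948
[0.49779837 0.00660852 0.1777    ] 0.16892250613208246 -86.30670913309612
```

```bash
python3 -m creep '[{"delta_pos":[0,0,-10],"rotation":[0,0,0]},{"delta_pos":[0,0,-12],"rotation":[0,0,0]},{"delta_pos":[0,0,-12],"rotation":[0,0,0]},{"delta_pos":[0,0,-12],"rotation":[0,0,0]},{"delta_pos":[0,0,-8],"rotation":[0,0,0]},{"delta_pos":[0,0,-4],"rotation":[0,0,0]},{"delta_pos":[0,0,0],"rotation":[0,0,0]},{"delta_pos":[0,0,0],"rotation":[0,0,0]}]' >/dev/null; python3 -c "from h import *;pose()"
```

```text
t 10.2 tcp [0.4984 0.0064 0.1232] yaxis ang -86.35 z [ 0.  0. -1.] F [-0.4  0.3 -1.8] w 0.0436 39.99776244163513 q [-1.06  0.48  1.18  2.12 -0.57  0.91 -1.06]
```

```bash
python3 -m creep '[{"delta_pos":[0,0,-3],"rotation":[0,0,0]},{"delta_pos":[0,0,-3],"rotation":[0,0,0]},{"delta_pos":[0,0,-3],"rotation":[0,0,0]},{"delta_pos":[0,0,-3],"rotation":[0,0,0]},{"delta_pos":[0,0,-2],"rotation":[0,0,0]},{"delta_pos":[0,0,-1],"rotation":[0,0,0]},{"delta_pos":[0,0,-1],"rotation":[0,0,0]},{"delta_pos":[0,0,0],"rotation":[0,0,0]}]' >/dev/null; python3 -c "from h import *;pose()"
```

```text
t 11.2 tcp [0.4983 0.0063 0.107 ] yaxis ang -86.35 z [ 0.  0. -1.] F [ 0.7 -0.3 -2.1] w 0.0435 39.99772667884827 q [-1.03  0.5   1.14  2.13 -0.6   0.88 -1.03]
```

```bash
python3 -m creep '[{"delta_pos":[0,0,-0.5],"rotation":[0,0,0]},{"delta_pos":[0,0,-0.5],"rotation":[0,0,0]},{"delta_pos":[0,0,-0.5],"rotation":[0,0,0]},{"delta_pos":[0,0,-0.5],"rotation":[0,0,0]},{"delta_pos":[0,0,0],"rotation":[0,0,0]},{"delta_pos":[0,0,0],"rotation":[0,0,0]},{"delta_pos":[0,0,0],"rotation":[0,0,0]},{"delta_pos":[0,0,0],"rotation":[0,0,0]}]' >/dev/null; python3 -c "from h import *;pose()"
python3 -m creep '[{"delta_pos":[0,0,-0.5],"rotation":[0,0,0]},{"delta_pos":[0,0,-0.5],"rotation":[0,0,0]},{"delta_pos":[0,0,-0.5],"rotation":[0,0,0]},{"delta_pos":[0,0,-0.5],"rotation":[0,0,0]},{"delta_pos":[0,0,0],"rotation":[0,0,0]},{"delta_pos":[0,0,0],"rotation":[0,0,0]},{"delta_pos":[0,0,0],"rotation":[0,0,0]},{"delta_pos":[0,0,0],"rotation":[0,0,0]}]' >/dev/null; python3 -c "from h import *;pose()"
```

```text
t 12.2 tcp [0.4983 0.0064 0.105 ] yaxis ang -86.34 z [ 0.  0. -1.] F [-0.2 -0.7  1.7] w 0.0438 39.99908745288849 q [-1.02  0.5   1.14  2.13 -0.6   0.88 -1.03]
t 13.2 tcp [0.4983 0.0064 0.103 ] yaxis ang -86.35 z [ 0.  0. -1.] F [-0.2 -0.8  2.8] w 0.0435 39.99920725822449 q [-1.02  0.5   1.13  2.13 -0.61  0.87 -1.03]
```

```bash
python3 -m creep '[{"delta_pos":[0,0,-0.5],"rotation":[0,0,0]},{"delta_pos":[0,0,-0.5],"rotation":[0,0,0]},{"delta_pos":[0,0,-0.5],"rotation":[0,0,0]},{"delta_pos":[0,0,-0.5],"rotation":[0,0,0]},{"delta_pos":[0,0,-0.5],"rotation":[0,0,0]},{"delta_pos":[0,0,-0.5],"rotation":[0,0,0]},{"delta_pos":[0,0,-0.5],"rotation":[0,0,0]},{"delta_pos":[0,0,-0.5],"rotation":[0,0,0]}]' >/dev/null; python3 -c "from h import *;pose()"
python3 -m creep '[{"delta_pos":[0,0,-0.5],"rotation":[0,0,0]},{"delta_pos":[0,0,-0.5],"rotation":[0,0,0]},{"delta_pos":[0,0,-0.5],"rotation":[0,0,0]},{"delta_pos":[0,0,-0.5],"rotation":[0,0,0]},{"delta_pos":[0,0,0],"rotation":[0,0,0]},{"delta_pos":[0,0,0],"rotation":[0,0,0]},{"delta_pos":[0,0,0],"rotation":[0,0,0]},{"delta_pos":[0,0,0],"rotation":[0,0,0]}]' >/dev/null; python3 -c "from h import *;pose()"
```

```text
t 14.2 tcp [0.4983 0.0063 0.099 ] yaxis ang -86.35 z [ 0.  0. -1.] F [-1.1 -0.7  7.5] w 0.0438 40.000526905059814 q [-1.01  0.51  1.12  2.14 -0.61  0.87 -1.02]
t 15.2 tcp [0.4983 0.0064 0.0972] yaxis ang -86.35 z [ 0.  0. -1.] F [-2.5 -0.5 11.3] w 0.0438 40.00135660171509 q [-1.01  0.51  1.12  2.14 -0.62  0.86 -1.02]
```

```bash
python3 -m creep '[{"delta_pos":[0,0,-0.5],"rotation":[0,0,0]},{"delta_pos":[0,0,-0.3],"rotation":[0,0,0]},{"delta_pos":[0,0,0],"rotation":[0,0,0]},{"delta_pos":[0,0,0],"rotation":[0,0,0]},{"delta_pos":[0,0,0],"rotation":[0,0,0]},{"delta_pos":[0,0,0],"rotation":[0,0,0]},{"delta_pos":[0,0,0],"rotation":[0,0,0]},{"delta_pos":[0,0,0],"rotation":[0,0,0]}]' >/dev/null
python3 - <<'E'
from h import *
import cv2
pose(); a=viewer.capture("side")[190:300,230:345,::-1]; b=viewer.capture("wrist")[...,::-1]
cv2.imwrite("pics/s2.png",cv2.resize(a,None,fx=5,fy=5,interpolation=cv2.INTER_CUBIC)); cv2.imwrite("pics/w3.png",b)
E
```

```text
t 16.2 tcp [0.4983 0.0063 0.0964] yaxis ang -86.36 z [ 0.  0. -1.] F [-2.1 -0.7 12.5] w 0.044 40.00161945819855 q [-1.    0.51  1.12  2.14 -0.62  0.86 -1.02]
```

View pics/s2.png

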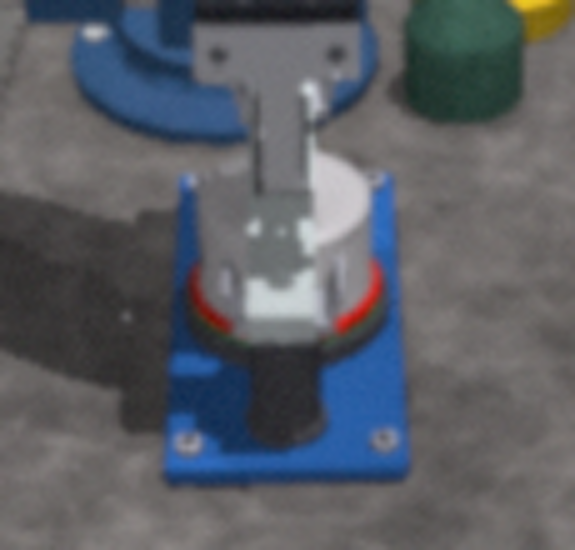

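View pics/w3.png

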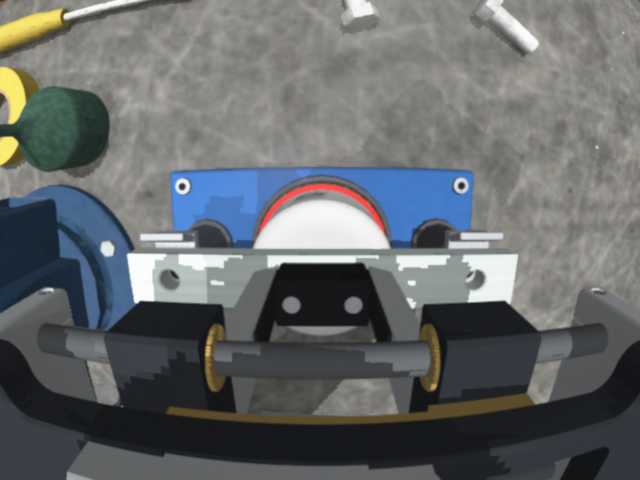

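The bar sits in both forks. In the side crop the red band still shows at (205,300) and (365,300), and only a trace of green is left at (235,337). I'll press about 0.5 mm more and then hand in.

```bash
python3 -m creep '[{"delta_pos":[0,0,-0.3],"rotation":[0,0,0]},{"delta_pos":[0,0,-0.2],"rotation":[0,0,0]},{"delta_pos":[0,0,0],"rotation":[0,0,0]},{"delta_pos":[0,0,0],"rotation":[0,0,0]},{"delta_pos":[0,0,0],"rotation":[0,0,0]},{"delta_pos":[0,0,0],"rotation":[0,0,0]},{"delta_pos":[0,0,0],"rotation":[0,0,0]},{"delta_pos":[0,0,0],"rotation":[0,0,0]}]' >/dev/null; python3 -c "
from h import *
pose(); print(r.job_done())"
```

```text
t 17.3 tcp [0.4983 0.0063 0.0959] yaxis ang -86.36 z [ 0.  0. -1.] F [-3.  -1.  13.2] w 0.0438 40.00190734863281 q [-1.    0.51  1.11  2.14 -0.62  0.86 -1.02]
the job is handed in; nothing more can be done
None
```

The clamp bar lies in both forks, centred over the piston, and the arm is holding it pressed down steadily with about 13 N from the robot; I handed the job in at 17.3 s, and no verdict came back.

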